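Level the mug shelf in the coffee corner

ROBOT

A 7-joint arm with a two-finger parallel gripper is mounted at the origin on the work surface. World frame = base frame: x ahead of the robot, y to its left, z up, the work surface at z = 0. Lengths are in m, angles in rad, forces in N, time in s.
With the tool pointing down it reaches from about 0.4 to 0.9 m from the base axis. Payload 5.6 kg.
Tool frame: the origin (TCP) lies midway between the tips of the shut fingers; the grasp point (between the pads) lies 19 mm behind it; z points along the fingers, y is the line along which they close (so a half turn about z gives the same grasp; the last joint's range is limited). The gripper opens to 92 mm and grips with 3 to 60 N. Pads are 20 mm wide; open, the fingers measure 128 mm over their backs; the gripper's body (75 mm by 189 mm) begins 69 mm behind the grasp point.
Start: joints at [1.08, 0.468, -0.012, 1.603, 0.006, 1.071, -0.056], TCP at [0.281, -0.586, 0.215] pointing down, gripper open.
Joint ranges: [-2.53, 2.53], [-0.31, 2.02], [-1.57, 1.55], [0.28, 2.44], [-1.29, 4.43], [0.15, 1.84], [-2.92, 2.92]. Speed limits (rad/s): [2.57, 2.57, 3.14, 3.14, 3.14, 3.14, 3.14].

INTERFACE

Orientations are given as a unit quaternion [x, y, z, w].
In Python, from cell import bot gives the robot as it stands.
- The arm moves only by the tool step_arm, never from a script. Its argument "targets" is a list of rows, each an object with "rotation": the turn, a rotation vector about the tool's x, y, z in degrees, a list of three; "delta_pos": the shift along the tool's x, y, z in m, a list of three; "fingers": the opening in per cent of the stroke, from 0 (shut) to 100 (fully open). In form: [{"rotation": [wx, wy, wz], "delta_pos": [dx, dy, dz], "fingers": fingers}, ...]. A call has 1 to 10 rows; each row shifts and turns the commanded pose from where the row before left it, along the tool's axes as they then stand; what a row does not reach is not made up. A row lasts 1/12 s, in which the tool goes at most 41.7 mm and 7.16 degrees, less where a joint would pass 70% of its speed; a pose out of reach is approached as far as the arm can. A call with a gripper value outside its range is refused whole. The fingers move at their own pace and stop on an object; the grip force is fixed at half the most. Time passes only in rows, so rows that do not move let the fingers close. It gives the time, the measured TCP pose, the force, the opening and the grip force at its end, in the units of the state.
- bot.get_state(): the state, without advancing time (a new reading comes with each control period).
- bot.grab_frame(name): name is "side" or "top" or "wrist"; returns the picture (384x512x3 uint8, red, green, blue); there is no depth.
- bot.camera_params(name): a dict with "mtx" (3x3 intrinsics, pixels), "T" (4x4, takes a point from camera to world coordinates). Camera axes: x right, y down, z forward; pixel columns grow to the right and rows downward; lengths in m; the calibration is good to about 2 mm. The wrist camera is an equidistant fisheye: a pixel r from the principal point sees the ray r / f radians off the axis. A picture is of the moment at which its call begins: read the wrist's pose just before it. camera_params takes no time and is no camera call; for the wrist camera it gives the pose at the moment of the call.
- bot.close_job(): hands the job in; it is judged then, once.
The state is a dict: "t": time; "joints": joint angles; "joint_vel": joint speeds; "effort": joint torques, N m; "ee_pos": TCP position; "tool_rot": TCP orientation; "contact_force": force on the tool from outside, world axes, zero at the start; "ft_torque": the same for the moment, N m; "opening": finger opening in m; "grasp_force": force on a finger pad.
Only numpy, scipy, OpenCV 4.12 (cv2) and the standard library are available. Lean on these libraries where they do the work, as an engineer would, in place of code of your own. Each camera call takes 0.05 s, during which the arm holds its last target. There are 200 camera calls.

TASK

The little mug shelf on the counter leans. Lay the spirit level on it, along the middle of the board, let go of it, and turn the shelf's levelling foot by its steel knob until the bubble stands between its two marks with the level standing free. Then press the level down on the board with a steady push of about 12 N, bubble still between the marks, and finish while pressing; leave the mug, the sugar jar and the kettle alone.

Things in the scene. Friction and masses are not known exactly. Their poses are not given: they have to be found in the camera images.
- shelf_mid (a point): Mug shelf: wooden board 150 mm (its x) by 360 mm (its y) on a grey frame with three feet. Point: centre of the board's top face, about 110 mm above the counter; z up, y along the board to the levelling foot's end, which is 1 to 2 mm low at the start. The board leans only along its length; its feet do not slide. The board is clear; the cups below are out of the way.
- knob_mid (a point): Centre of the round steel knob (44 mm diameter, 26 mm tall) on top of the levelling foot, 212 mm from the board's centre along its y; underside 22 mm above the board. Grip its rim from above. Clockwise seen from above raises that end: 4 mm a full turn, which moves the bubble 3.5 mm a radian towards the knob. Stays where left; 0.06 N m; range past level 3 rad.
- level_mid (a point): Aluminium spirit level, a bar 230 mm (its x) by 24 mm (its y) by 45 mm high, 0.4 kg, standing upright on the counter at first. Point: its centre, 22.5 mm above its underside; z up. The greenish vial, 52 mm long, lies in the middle of its top and is read from above, its top 2 mm below the bar's; beyond 26 mm from the centre the top is solid and flat.
- bubble (a joint): Position (m) of the whitish bubble (14 mm long) in the vial along the level's own x, 0 when centred. It runs to the high end, 2 mm for each mrad of lean, settles in about a second, stops at 15 mm. Two black marks stand about 10 mm either side of the centre: between them means within 2.5 mm of 0.
- mug: Bystander: white mug, 82 mm wide, 85 mm tall, origin at the centre of its underside.
- jar: Bystander: glass sugar jar with wooden cap, 72 mm wide, 105 mm tall, origin at the centre of its underside.
- kettle: Bystander: white kettle, 160 mm wide, 220 mm tall, black handle, origin at the centre of its underside.

How it is judged:
On the way, in this order (a step that is already met when the one before it is completed fails the run):
1. the level stands free on the board, along its middle (x of level_mid in the frame of shelf_mid between -0.04 and 0.04 m and y of level_mid in the frame of shelf_mid between -0.05 and 0.05 m and z of level_mid in the frame of shelf_mid between 0.019 and 0.026 m and angle between the x axis of level_mid and the y axis of shelf_mid, either way round below 0.15 rad and angle between level_mid's own z axis and vertical below 0.05 rad and contact force between the fingers and level below 0.1 N), for 1 s.
2. the foot is turned until the bubble stands between its marks, the level standing free on the board (value of joint bubble between -0.0025 and 0.0025 m and z of level_mid in the frame of shelf_mid between 0.019 and 0.026 m and angle between level_mid's own z axis and vertical below 0.05 rad and contact force between the fingers and level below 0.1 N), for 0.5 s.
At the end, for the whole second after the job is handed in: The fingers press the level, which stands upright along the middle of the board (within 40 mm across, 50 mm along, 0.15 rad), onto the board with 9 to 28 N in all (its own weight is 3.9 N); the bubble is within 2.5 mm of the centre and the board itself leans less than 1.8 mrad (value of joint bubble between -0.0025 and 0.0025 m and angle between shelf_mid's own z axis and vertical below 0.0018 rad and x of level_mid in the frame of shelf_mid between -0.04 and 0.04 m and y of level_mid in the frame of shelf_mid between -0.05 and 0.05 m and z of level_mid in the frame of shelf_mid between 0.019 and 0.026 m and angle between the x axis of level_mid and the y axis of shelf_mid, either way round below 0.15 rad and angle between level_mid's own z axis and vertical below 0.05 rad and contact force between the fingers and level above 3 N and contact force between level and shelf between 9 and 28 N); the arm keeps its last pose, push and grip.
It fails at once if the mug, jar or kettle is shifted by more than 20 mm or tipped (distance of any of mug, jar, kettle from where it was at the start of the episode above 0.02 m or angle between any of mug, jar, kettle's own z axis and vertical above 0.3 rad).
It also fails if it takes over 72 s, if anything falls off the work surface, if the arm or the gripper's body presses on something with over 40 N, if the wrist force passes 120 N, or if a joint passes its speed limit or range.

## Working session

There is one attempt and no reset: what is moved stays moved. The work goes in short steps, Python scripts to look and compute and a tool call to move; the robot and the scene stay as the last step left them, time stands still between calls to the robot, and variables do not carry over. Pictures are saved under pics/ and viewed, at most 10 in all, crops included, and the job is handed in when it is done.

Besides the shell and the picture viewer there is one more tool, called after "Emit:" as a command line: name --argument value ..., lists and objects as JSON in quotes. step_arm: Moves the arm, as the interface text tells. Its arguments: {"type":"object","properties":{"targets":{"type":"array","items":{"type":"object","properties":{"rotation":{"type":"array","items":{"type":"number"}},"delta_pos":{"type":"array","items":{"type":"number"}},"fingers":{"type":"number"}}}}},"required":["targets"]}

```bash
mkdir -p pics; ls
python3 - <<'E'
from cell import bot
import cv2,numpy as np
np.set_printoptions(precision=4,suppress=True)
s=bot.get_state();print(s)
for n in("top","side"):
    im=bot.grab_frame(n);cv2.imwrite(f"pics/{n}0.png",im[:,:,::-1]);p=bot.camera_params(n);print(n,p["mtx"],p["T"])
E
```

```text
pics
{'t': 0.0, 'joints': array([ 1.08  ,  0.4683, -0.0116,  1.6036,  0.006 ,  1.0714, -0.0563]), 'joint_vel': array([ 0.0003,  0.0008,  0.0016,  0.0011, -0.0009,  0.0017, -0.0006]), 'effort': array([ -0.0004, -52.0573,  -0.0128, -24.3748,  -0.0566,   0.0173,
         0.0002]), 'ee_pos': array([ 0.2811, -0.5854,  0.2137]), 'tool_rot': array([ 0.975 ,  0.222 , -0.0003, -0.0008]), 'contact_force': array([-1.1449,  0.1091, -0.5038]), 'ft_torque': array([0.0421, 0.0131, 0.0403]), 'grasp_force': 0.0, 'opening': 0.0924292807068932}
top [[351.1118   0.     257.6753]
 [  0.     351.1118 184.7652]
 [  0.       0.       1.    ]] [[ 0.0199 -0.9933  0.1142  0.5085]
 [-0.9998 -0.0208 -0.0062 -0.0851]
 [ 0.0085 -0.1141 -0.9934  1.0451]
 [ 0.      0.      0.      1.    ]]
side [[453.5376   0.     253.9222]
 [  0.     453.5376 189.8906]
 [  0.       0.       1.    ]] [[ 0.9781  0.1251 -0.1665  0.8821]
 [ 0.2072 -0.6639  0.7185 -1.1981]
 [-0.0206 -0.7373 -0.6753  1.1501]
 [ 0.      0.      0.      1.    ]]
```

View pics/top0.png

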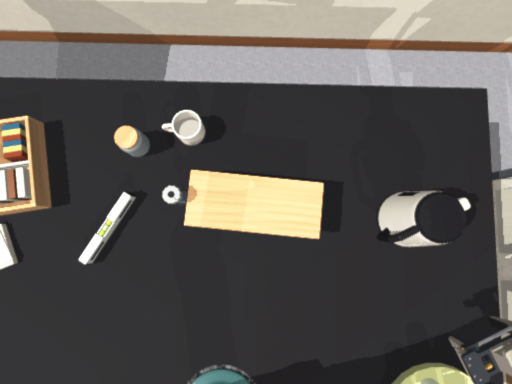

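View pics/side0.png

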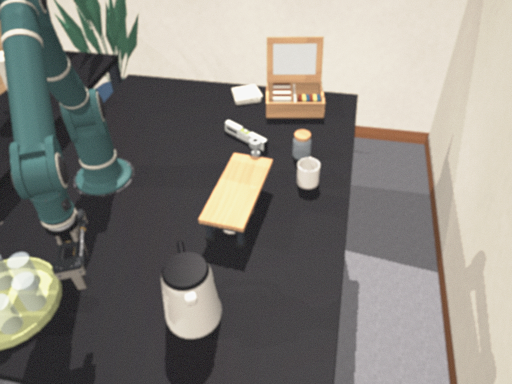

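The top view shows the board with corners about (190,170), (324,181), (320,238), (185,226), the knob at (172,195), and the level running from about (82,262) to (130,195). The mug is at (187,127), the jar at (130,138) and the kettle at (420,218).

```bash
cat > h.py <<'E'
import numpy as np,cv2
from cell import bot
from scipy.spatial.transform import Rotation as R
np.set_printoptions(precision=4,suppress=True)
def w(n,uv,z,p=None):
    p=p or bot.camera_params(n);K,T=p["mtx"],p["T"]
    v=np.asarray(uv,float)-K[:2,2]
    if n=="wrist":
        r=np.hypot(*v);th=r/K[0,0];d=np.r_[v/r*np.sin(th),np.cos(th)]
    else: d=np.r_[v/K[0,0],1]
    d=T[:3,:3]@d;return T[:3,3]+d*(z-T[2,3])/d[2]
E
python3 - <<'E'
from h import *
im=cv2.imread("pics/top0.png");hsv=cv2.cvtColor(im,cv2.COLOR_BGR2HSV)
def rect(mask,box):
    x0,y0,x1,y1=box;m=np.zeros_like(mask);m[y0:y1,x0:x1]=mask[y0:y1,x0:x1]
    return cv2.minAreaRect(cv2.findNonZero(m))
wood=((hsv[...,0]<28)&(hsv[...,1]>50)&(hsv[...,2]>90)).astype(np.uint8)
br=(hsv[...,2]>110).astype(np.uint8)
for nm,m,b,z in(("board",wood,(180,160,335,245),.11),("knob",br,(158,182,184,208),.158),("level",br,(70,188,140,270),.045)):
    r=rect(m,b);c=w("top",r[0],z);P=np.array([w("top",q,z) for q in cv2.boxPoints(r)])
    e=P[1]-P[0],P[2]-P[1];l=max(e,key=np.linalg.norm)
    print(nm,r,c,[np.linalg.norm(k) for k in e],np.degrees(np.arctan2(l[1],l[0])))
g=((hsv[...,0]>28)&(hsv[...,0]<60)&(hsv[...,1]>90)&(hsv[...,2]>90)).astype(np.uint8)
r=rect(g,(70,188,140,270));print("vial",r,w("top",r[0],.043))
for nm,uv,z in(("jar",(126,133),.105),("mug",(188,126),.085),("kettle",(440,214),.22)):print(nm,w("top",uv,z))
s=bot.get_state();print(R.from_quat(s["tool_rot"]).as_matrix());p=bot.camera_params("wrist");print(p["mtx"],p["T"],s["ee_pos"])
E
```

```text
board ((253.87625122070312, 203.7376251220703), (137.41464233398438, 57.81166076660156), 5.710593223571777) [ 0.565  -0.0818  0.11  ] [np.float64(0.15419492563081552), np.float64(0.36955456526841785)] -94.55452766420838
knob ((171.0, 194.0), (18.0, 18.0), 90.0) [0.5824 0.1282 0.158 ] [np.float64(0.045581830978807136), np.float64(0.04572777517714807)] -177.4146413201304
level ((105.80769348144531, 228.5384521484375), (13.590154647827148, 83.75973510742188), 33.6900634765625) [0.4905 0.3339 0.045 ] [np.float64(0.22947960339302512), np.float64(0.03942625119697073)] -30.552323162501402
vial ((104.84613800048828, 227.73074340820312), (4.437601566314697, 17.47305679321289), 33.690067291259766) [0.4927 0.3376 0.043 ]
jar [0.7515 0.2717 0.105 ]
mug [0.7805 0.1074 0.085 ]
kettle [ 0.5431 -0.5206  0.22  ]
[[ 0.9014  0.4329 -0.0008]
 [ 0.4329 -0.9014  0.0014]
 [-0.0001 -0.0016 -1.    ]]
[[297.3186   0.     255.0354]
 [  0.     297.3186 192.5558]
 [  0.       0.       1.    ]] [[ 0.4321 -0.8614 -0.2668  0.3566]
 [-0.9018 -0.4134 -0.1258 -0.5503]
 [-0.0019  0.295  -0.9555  0.3834]
 [ 0.      0.      0.      1.    ]] [ 0.2812 -0.5855  0.2138]
```

Emit:
step_arm --targets '[{"rotation": [0,0,0],"delta_pos": [0,0,-0.03],"fingers": 100},{"rotation": [0,0,0],"delta_pos": [0,0,-0.03],"fingers": 100},{"rotation": [0,0,-7],"delta_pos": [0,0,-0.03],"fingers": 100},{"rotation": [0,0,-7],"delta_pos": [0,0,-0.01],"fingers": 100},{"rotation": [0,0,-7],"delta_pos": [0,0,0],"fingers": 100},{"rotation": [0,0,-7],"delta_pos": [0,0,0],"fingers": 100},{"rotation": [0,0,-7],"delta_pos": [0,0,0],"fingers": 100},{"rotation": [0,0,-7],"delta_pos": [0,0,0],"fingers": 100},{"rotation": [0,0,-7],"delta_pos": [0,0,0],"fingers": 100},{"rotation": [0,0,-7],"delta_pos": [0,0,0],"fingers": 100}]'

```text
t: 0.93
ee_pos: [0.2812, -0.5857, 0.314]
tool_rot: [0.755, 0.656, 0.0, -0.001]
contact_force: [0.7, 0.4, 0.4]
opening: 0.0922
grasp_force: 0.0
```

Emit:
step_arm --targets '[{"rotation": [0,0,-7],"delta_pos": [0,0,0],"fingers": 100},{"rotation": [0,0,-7],"delta_pos": [0,0,0],"fingers": 100},{"rotation": [0,0,-7],"delta_pos": [0,0,0],"fingers": 100},{"rotation": [0,0,-7],"delta_pos": [0,0,0],"fingers": 100},{"rotation": [0,0,-7],"delta_pos": [0,0,0],"fingers": 100},{"rotation": [0,0,-7],"delta_pos": [0,0,0],"fingers": 100},{"rotation": [0,0,-7],"delta_pos": [0,0,0],"fingers": 100},{"rotation": [0,0,-7],"delta_pos": [0,0,0],"fingers": 100},{"rotation": [0,0,-7],"delta_pos": [0,0,0],"fingers": 100},{"rotation": [0,0,-5],"delta_pos": [0,0,0],"fingers": 100}]'

```text
t: 1.77
ee_pos: [0.2812, -0.5857, 0.314]
tool_rot: [0.259, 0.966, 0.0, -0.0]
contact_force: [0.2, 0.2, -0.4]
opening: 0.0918
grasp_force: 0.0
```

Emit:
step_arm --targets '[{"rotation": [0,0,0],"delta_pos": [0,0.038,0],"fingers": 100},{"rotation": [0,0,0],"delta_pos": [0,0.038,0],"fingers": 100},{"rotation": [0,0,0],"delta_pos": [0,0.038,0],"fingers": 100},{"rotation": [0,0,0],"delta_pos": [0,0.038,0],"fingers": 100},{"rotation": [0,0,0],"delta_pos": [0,0.038,0],"fingers": 100},{"rotation": [0,0,0],"delta_pos": [0,0.038,0],"fingers": 100},{"rotation": [0,0,0],"delta_pos": [0,0.038,0],"fingers": 100},{"rotation": [0,0,0],"delta_pos": [0,0.038,0],"fingers": 100},{"rotation": [0,0,0],"delta_pos": [0,0.038,0],"fingers": 100},{"rotation": [0,0,0],"delta_pos": [0,0.038,0],"fingers": 100}]'

```text
t: 2.6
ee_pos: [0.4737, -0.2563, 0.3144]
tool_rot: [0.262, 0.965, -0.0, -0.0]
contact_force: [0.9, -0.5, 0.5]
opening: 0.0919
grasp_force: 0.0
```

Emit:
step_arm --targets '[{"rotation": [0,0,0],"delta_pos": [0.0177,0.0325,0],"fingers": 100},{"rotation": [0,0,0],"delta_pos": [0.0177,0.0325,0],"fingers": 100},{"rotation": [0,0,0],"delta_pos": [0.0177,0.0325,0],"fingers": 100},{"rotation": [0,0,0],"delta_pos": [0.0177,0.0325,0],"fingers": 100},{"rotation": [0,0,0],"delta_pos": [0.0177,0.0325,0],"fingers": 100},{"rotation": [0,0,0],"delta_pos": [0.0177,0.0325,0],"fingers": 100},{"rotation": [0,0,0],"delta_pos": [0.0177,0.0325,0],"fingers": 100},{"rotation": [0,0,0],"delta_pos": [0.0177,0.0325,0],"fingers": 100},{"rotation": [0,0,0],"delta_pos": [0.0177,0.0325,0],"fingers": 100},{"rotation": [0,0,0],"delta_pos": [0.0177,0.0325,0],"fingers": 100}]'

```text
t: 3.43
ee_pos: [0.4844, 0.1134, 0.3145]
tool_rot: [0.262, 0.965, -0.0, 0.0]
contact_force: [0.7, -0.8, -0.8]
opening: 0.0919
grasp_force: 0.0
```

Emit:
step_arm --targets '[{"rotation": [0,0,0],"delta_pos": [0.0177,0.0325,0.0],"fingers": 100},{"rotation": [0,0,0],"delta_pos": [0.0177,0.0325,0.0],"fingers": 100},{"rotation": [0,0,0],"delta_pos": [0.0177,0.0325,0.0],"fingers": 100},{"rotation": [0,0,0],"delta_pos": [0.0177,0.0325,0.0],"fingers": 100},{"rotation": [0,0,0],"delta_pos": [0.0177,0.0325,0.0],"fingers": 100},{"rotation": [0,0,0],"delta_pos": [0.0177,0.0325,0.0],"fingers": 100},{"rotation": [0,0,0],"delta_pos": [0,0,0.04],"fingers": 70},{"rotation": [0,0,0],"delta_pos": [0,0,0.04],"fingers": 70},{"rotation": [0,0,0],"delta_pos": [0,0,0.03],"fingers": 70},{"rotation": [0,0,0],"delta_pos": [0,0,0],"fingers": 70}]'

```text
t: 4.27
ee_pos: [0.4886, 0.3309, 0.1979]
tool_rot: [0.261, 0.965, -0.004, -0.004]
contact_force: [-0.4, -1.3, 0.1]
opening: 0.0672
grasp_force: 0.0
```

Run:
```python
from h import *
print(bot.get_state()["joints"]);p=bot.camera_params("wrist");im=bot.grab_frame("wrist");np.savez("w1.npz",**p)
cv2.imwrite("pics/w1.png",im[:,:,::-1]);print(bot.get_state()["ee_pos"])
```

```text
[-0.0551  0.5327 -0.8074  1.7215  0.4252  1.0849  0.041 ]
[0.4901 0.3324 0.2016]
```

View pics/w1.png

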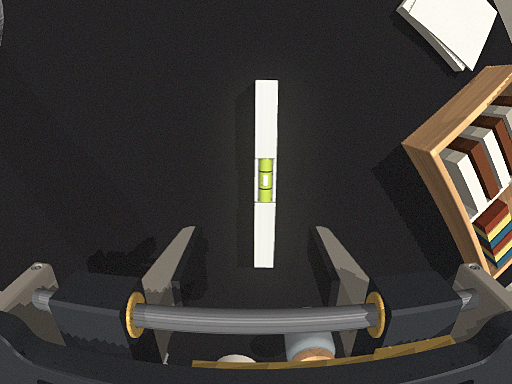

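The level's ends are at (266,80) and (264,268) and its vial centre is at (265,180). The finger sides are clear, and the box on the right lies outside the body's width.

```bash
cat > lvl.py <<'E'
from h import *
def lvl(p,a,b,v,z):
    A,B,V=[w("wrist",q,z,p) for q in(a,b,v)];d=A-B;c=(A+B)/2
    s=bot.get_state();M=R.from_quat(s["tool_rot"]).as_matrix()
    print("len",np.linalg.norm(d),"centre",c,"vial",V,"ang",np.degrees(np.arctan2(d[1],d[0])),"toolx",np.degrees(np.arctan2(M[1,0],M[0,0])),"tool delta",M.T@(V-s["ee_pos"]),M.T@(c-s["ee_pos"]),s["ee_pos"],s["tool_rot"])
E
python3 - <<'E'
from lvl import *
p=dict(np.load("w1.npz"));lvl(p,(266.5,80),(263.5,267.5),(265,180),.045)
E
```

```text
len 0.22376321055360104 centre [0.4947 0.3377 0.045 ] vial [0.4934 0.3382 0.045 ] ang 149.25016448009268 toolx 149.67911737934745 tool delta [-0.0004  0.0076  0.1566] [-0.0018  0.0078  0.1566] [0.4901 0.3324 0.2016] [ 0.2615  0.9652 -0.0024 -0.0024]
```

Emit:
step_arm --targets '[{"rotation": [0,0,0.4],"delta_pos": [0,0.0075,0],"fingers": 70},{"rotation": [0,0,0],"delta_pos": [0,0,0.035],"fingers": 70},{"rotation": [0,0,0],"delta_pos": [0,0,0.035],"fingers": 70},{"rotation": [0,0,0],"delta_pos": [0,0,0.035],"fingers": 70},{"rotation": [0,0,0],"delta_pos": [0,0,0.035],"fingers": 70},{"rotation": [0,0,0],"delta_pos": [0,0,0],"fingers": 70},{"rotation": [0,0,0],"delta_pos": [0,0,0],"fingers": 70}]'

```text
t: 4.9
ee_pos: [0.4963, 0.3412, 0.0657]
tool_rot: [0.265, 0.964, 0.0, 0.0]
contact_force: [0.4, 0.3, 1.5]
opening: 0.0645
grasp_force: 0.0
```

Run:
```python
from h import *
s=bot.get_state();print(s["ee_pos"],s["tool_rot"],R.from_quat(s["tool_rot"]).as_matrix())
```

```text
[0.4963 0.3412 0.0657] [0.2653 0.9642 0.0003 0.    ] [[-0.8592  0.5116  0.0003]
 [ 0.5116  0.8592  0.0006]
 [ 0.0001  0.0007 -1.    ]]
```

Emit:
step_arm --targets '[{"rotation": [0,0,0],"delta_pos": [0,-0.004,0.025],"fingers": 70},{"rotation": [0,0,0],"delta_pos": [0,0,0.025],"fingers": 70},{"rotation": [0,0,0],"delta_pos": [0,0,0],"fingers": 70},{"rotation": [0,0,0],"delta_pos": [0,0,0],"fingers": 0},{"rotation": [0,0,0],"delta_pos": [0,0,0],"fingers": 0},{"rotation": [0,0,0],"delta_pos": [0,0,0],"fingers": 0},{"rotation": [0,0,0],"delta_pos": [0,0,0],"fingers": 0},{"rotation": [0,0,0],"delta_pos": [0,0,0],"fingers": 0},{"rotation": [0,0,0],"delta_pos": [0,0,0],"fingers": 0},{"rotation": [0,0,0],"delta_pos": [0,0,0],"fingers": 0}]'

```text
t: 5.73
ee_pos: [0.4941, 0.3376, 0.0153]
tool_rot: [0.265, 0.964, 0.001, 0.001]
contact_force: [0.6, 1.2, 3.2]
opening: 0.0237
grasp_force: 30.0
```

Emit:
step_arm --targets '[{"rotation": [0,0,0],"delta_pos": [0,0,-0.02],"fingers": 0},{"rotation": [0,0,0],"delta_pos": [0,0,-0.035],"fingers": 0},{"rotation": [0,0,0],"delta_pos": [0,0,-0.035],"fingers": 0},{"rotation": [0,0,0],"delta_pos": [0,0,-0.035],"fingers": 0},{"rotation": [0,0,0],"delta_pos": [0,0,-0.035],"fingers": 0},{"rotation": [0,0,0],"delta_pos": [0,0,-0.035],"fingers": 0},{"rotation": [0,0,0],"delta_pos": [0,0,-0.035],"fingers": 0},{"rotation": [0,0,4],"delta_pos": [0,0,0],"fingers": 0},{"rotation": [0,0,6],"delta_pos": [0,0,0],"fingers": 0},{"rotation": [0,0,6],"delta_pos": [0,0,0],"fingers": 0}]'

```text
t: 6.57
ee_pos: [0.493, 0.3361, 0.2443]
tool_rot: [0.399, 0.917, -0.001, -0.0]
contact_force: [0.5, -1.3, -4.7]
opening: 0.0239
grasp_force: 30.0
```

Emit:
step_arm --targets '[{"rotation": [0,0,6],"delta_pos": [0,0,0],"fingers": 0},{"rotation": [0,0,6],"delta_pos": [0,0,0],"fingers": 0},{"rotation": [0,0,6],"delta_pos": [0,0,0],"fingers": 0},{"rotation": [0,0,6],"delta_pos": [0,0,0],"fingers": 0},{"rotation": [0,0,6],"delta_pos": [0,0,0],"fingers": 0},{"rotation": [0,0,6],"delta_pos": [0,0,0],"fingers": 0},{"rotation": [0,0,6],"delta_pos": [0,0,0],"fingers": 0},{"rotation": [0,0,5.8],"delta_pos": [0,0,0],"fingers": 0},{"rotation": [0,0,0],"delta_pos": [0,0,0],"fingers": 0}]'

```text
t: 7.32
ee_pos: [0.4927, 0.3363, 0.2435]
tool_rot: [0.735, 0.678, -0.001, 0.0]
contact_force: [-0.6, -0.1, -4.0]
opening: 0.0239
grasp_force: 30.0
```

Emit:
step_arm --targets '[{"rotation": [0,0,0],"delta_pos": [-0.02,0.005,0],"fingers": 0},{"rotation": [0,0,0],"delta_pos": [-0.035,0.01,0],"fingers": 0},{"rotation": [0,0,0],"delta_pos": [-0.035,0.01,0],"fingers": 0},{"rotation": [0,0,0],"delta_pos": [-0.035,0.01,0],"fingers": 0},{"rotation": [0,0,0],"delta_pos": [-0.035,0.01,0],"fingers": 0},{"rotation": [0,0,0],"delta_pos": [-0.035,0.01,0],"fingers": 0},{"rotation": [0,0,0],"delta_pos": [-0.035,0.01,0],"fingers": 0},{"rotation": [0,0,0],"delta_pos": [-0.035,0.01,0],"fingers": 0},{"rotation": [0,0,0],"delta_pos": [-0.035,0.01,0],"fingers": 0},{"rotation": [0,0,0],"delta_pos": [-0.035,0.01,0],"fingers": 0}]'

```text
t: 8.15
ee_pos: [0.5609, -0.0064, 0.244]
tool_rot: [0.733, 0.68, -0.001, -0.0]
contact_force: [0.5, 1.0, -3.6]
opening: 0.0235
grasp_force: 30.0
```

Emit:
step_arm --targets '[{"rotation": [0,0,0],"delta_pos": [-0.035,0.008,0],"fingers": 0},{"rotation": [0,0,0],"delta_pos": [-0.035,0,0],"fingers": 0},{"rotation": [0,0,0],"delta_pos": [-0.01,0,0],"fingers": 0},{"rotation": [0,0,0],"delta_pos": [0,0,0],"fingers": 0},{"rotation": [0,0,0],"delta_pos": [0,0,0],"fingers": 0},{"rotation": [0,0,0],"delta_pos": [0,0,0],"fingers": 0}]'

```text
t: 8.65
ee_pos: [0.5629, -0.0832, 0.2443]
tool_rot: [0.733, 0.68, 0.0, -0.001]
contact_force: [-0.2, -0.4, -3.8]
opening: 0.0239
grasp_force: 30.0
```

Run:
```python
from h import *
im=bot.grab_frame("wrist")
s=bot.get_state();print(s["ee_pos"],R.from_quat(s["tool_rot"]).as_matrix(),s["contact_force"],s["joints"])
p=bot.camera_params("wrist");np.savez("w2.npz",**p)
cv2.imwrite("pics/w2.png",im[:,:,::-1])
```

```text
[ 0.5631 -0.0829  0.2444] [[ 0.0755  0.9971 -0.0005]
 [ 0.9971 -0.0755  0.001 ]
 [ 0.0009 -0.0006 -1.    ]] [ 0.2446  0.9387 -3.0469] [ 0.4553  0.347  -0.4587  1.7493  0.17    1.0853 -0.1351]
```

View pics/w2.png

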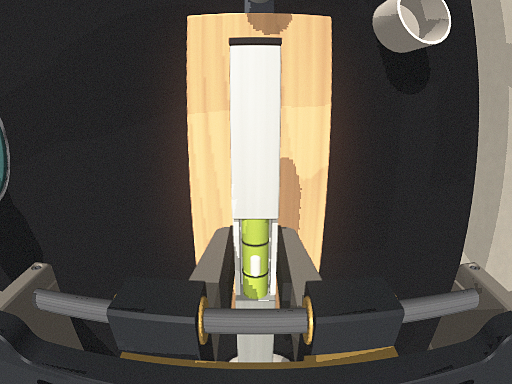

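The level hangs lengthwise over the board's middle (level centre column 255, board edges 190 and 330). Lowering it now.

Emit:
step_arm --targets '[{"rotation": [0,0,0],"delta_pos": [-0.006,0.002,0.03],"fingers": 0},{"rotation": [0,0,0],"delta_pos": [0,0,0.03],"fingers": 0},{"rotation": [0,0,0],"delta_pos": [0,0,0.025],"fingers": 0},{"rotation": [0,0,0],"delta_pos": [0,0,0.02],"fingers": 0},{"rotation": [0,0,0],"delta_pos": [0,0,0.006],"fingers": 0},{"rotation": [0,0,0],"delta_pos": [0,0,0.002],"fingers": 0},{"rotation": [0,0,0],"delta_pos": [0,0,0.002],"fingers": 0},{"rotation": [0,0,0],"delta_pos": [0,0,0],"fingers": 0},{"rotation": [0,0,0],"delta_pos": [0,0,0],"fingers": 0}]'

```text
t: 9.45
ee_pos: [0.5657, -0.091, 0.1309]
tool_rot: [0.734, 0.679, 0.001, 0.001]
contact_force: [-0.3, 0.3, -3.5]
opening: 0.0236
grasp_force: 30.0
```

Emit:
step_arm --targets '[{"rotation": [0,0,0],"delta_pos": [0,0,0.002],"fingers": 0},{"rotation": [0,0,0],"delta_pos": [0,0,0.0015],"fingers": 0},{"rotation": [0,0,0],"delta_pos": [0,0,0],"fingers": 0},{"rotation": [0,0,0],"delta_pos": [0,0,0],"fingers": 0}]'

```text
t: 9.78
ee_pos: [0.5648, -0.0912, 0.1262]
tool_rot: [0.735, 0.678, -0.0, 0.0]
contact_force: [0.1, 0.8, -4.0]
opening: 0.0239
grasp_force: 30.0
```

Emit:
step_arm --targets '[{"rotation": [0,0,0],"delta_pos": [0,0,0.001],"fingers": 0},{"rotation": [0,0,0],"delta_pos": [0,0,0],"fingers": 0},{"rotation": [0,0,0],"delta_pos": [0,0,0],"fingers": 0}]'

```text
t: 10.03
ee_pos: [0.5649, -0.0912, 0.1251]
tool_rot: [0.735, 0.679, 0.0, 0.0]
contact_force: [-0.3, 0.2, -3.4]
opening: 0.0238
grasp_force: 30.0
```

Emit:
step_arm --targets '[{"rotation": [0,0,0],"delta_pos": [0,0,0.001],"fingers": 0},{"rotation": [0,0,0],"delta_pos": [0,0,0],"fingers": 0},{"rotation": [0,0,0],"delta_pos": [0,0,0],"fingers": 0}]'

```text
t: 10.28
ee_pos: [0.565, -0.0911, 0.1247]
tool_rot: [0.735, 0.679, 0.0, 0.0]
contact_force: [-1.4, 1.0, 3.0]
opening: 0.0238
grasp_force: 30.0
```

Emit:
step_arm --targets '[{"rotation": [0,0,0],"delta_pos": [0,0,0],"fingers": 60},{"rotation": [0,0,0],"delta_pos": [0,0,0],"fingers": 60},{"rotation": [0,0,0],"delta_pos": [0,0,0],"fingers": 60},{"rotation": [0,0,0],"delta_pos": [0,0,0],"fingers": 60},{"rotation": [0,0,0],"delta_pos": [0,0,-0.025],"fingers": 70},{"rotation": [0,0,0],"delta_pos": [0,0,-0.035],"fingers": 70},{"rotation": [0,0,0],"delta_pos": [0,0,-0.04],"fingers": 70},{"rotation": [0,0,0],"delta_pos": [0,0,-0.02],"fingers": 70},{"rotation": [0,0,0],"delta_pos": [0,0,0],"fingers": 70},{"rotation": [0,0,0],"delta_pos": [0,0,0],"fingers": 70}]'

```text
t: 11.12
ee_pos: [0.5654, -0.0913, 0.2452]
tool_rot: [0.735, 0.678, 0.001, 0.001]
contact_force: [-0.1, -0.4, -0.8]
opening: 0.0643
grasp_force: 0.0
```

Emit:
step_arm --targets '[{"rotation": [0,0,0],"delta_pos": [0,0,0],"fingers": 70},{"rotation": [0,0,0],"delta_pos": [0,0,0],"fingers": 70},{"rotation": [0,0,0],"delta_pos": [0,0,0],"fingers": 70},{"rotation": [0,0,0],"delta_pos": [0,0,0],"fingers": 70},{"rotation": [0,0,0],"delta_pos": [0,0,0],"fingers": 70},{"rotation": [0,0,0],"delta_pos": [0,0,0],"fingers": 70},{"rotation": [0,0,0],"delta_pos": [0,0,0],"fingers": 70},{"rotation": [0,0,0],"delta_pos": [0,0,0],"fingers": 70}]'

```text
t: 11.78
ee_pos: [0.5647, -0.0911, 0.244]
tool_rot: [0.735, 0.679, -0.0, -0.0]
contact_force: [0.4, 0.4, -0.6]
opening: 0.0643
grasp_force: 0.0
```

Run:
```python
from h import *
p=bot.camera_params("wrist");im=bot.grab_frame("wrist");s=bot.get_state();print(s["ee_pos"],s["joints"])
np.savez("w3.npz",**p);cv2.imwrite("pics/w3f.png",im[:,:,::-1])
c=cv2.resize(im[130:250,220:310,::-1],None,fx=4,fy=4,interpolation=cv2.INTER_CUBIC)
f=cv2.resize(im[:,130:400,::-1],None,fx=1.25,fy=1.25)
o=np.zeros((480,720,3),np.uint8);o[:,:360]=c;o[:,370:370+f.shape[1]]=f;cv2.imwrite("pics/w3.png",o)
```

```text
[ 0.5648 -0.0911  0.244 ] [ 0.4653  0.3518 -0.4559  1.7434  0.1723  1.0861 -0.1264]
```

View pics/w3.png

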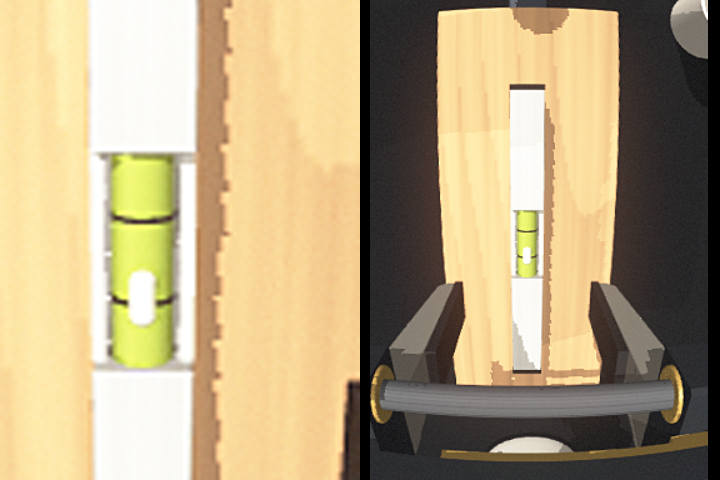

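The wrist view shows the vial marks at crop rows 217 and 299 and the bubble at about 297. That puts it about 9.6 mm off, away from the knob, so the knob needs about 2.75 rad (158°) clockwise. Moving over the knob.

Emit:
step_arm --targets '[{"rotation": [0,0,0],"delta_pos": [0.03,0,0],"fingers": 90},{"rotation": [0,0,0],"delta_pos": [0.035,0,0],"fingers": 90},{"rotation": [0,0,0],"delta_pos": [0.04,0,0],"fingers": 90},{"rotation": [0,0,0],"delta_pos": [0.04,0,0],"fingers": 90},{"rotation": [0,0,0],"delta_pos": [0.04,0,0],"fingers": 90},{"rotation": [0,0,0],"delta_pos": [0.035,0,0],"fingers": 90},{"rotation": [0,0,-7],"delta_pos": [0,0,0],"fingers": 90},{"rotation": [0,0,-7],"delta_pos": [0,0,0],"fingers": 90},{"rotation": [0,0,-7],"delta_pos": [0,0,0],"fingers": 90},{"rotation": [0,0,-7],"delta_pos": [0,0,0],"fingers": 90}]'

```text
t: 12.67
ee_pos: [0.5822, 0.1286, 0.244]
tool_rot: [0.546, 0.838, -0.0, 0.0]
contact_force: [0.2, 0.5, -0.4]
opening: 0.0829
grasp_force: 0.0
```

Emit:
step_arm --targets '[{"rotation": [0,0,-7],"delta_pos": [0,0,0],"fingers": 90},{"rotation": [0,0,0],"delta_pos": [0,0,0],"fingers": 90},{"rotation": [0,0,0],"delta_pos": [0,0,0],"fingers": 90},{"rotation": [0,0,0],"delta_pos": [0,0,0],"fingers": 90}]'

```text
t: 13.0
ee_pos: [0.5823, 0.128, 0.2441]
tool_rot: [0.498, 0.867, -0.0, 0.0]
contact_force: [0.1, 0.8, 0.0]
opening: 0.0825
grasp_force: 0.0
```

Run:
```python
from h import *
p=bot.camera_params("wrist");im=bot.grab_frame("wrist");s=bot.get_state();print(s["ee_pos"],s["joints"])
np.savez("w4.npz",**p);cv2.imwrite("pics/w4.png",im[:,:,::-1])
M=R.from_quat(s["tool_rot"]).as_matrix();print(M)
# expected knob pixel
T=p["T"];q=np.linalg.inv(T)@np.r_[.5824,.1282,.156,1];th=np.arctan2(np.hypot(q[0],q[1]),q[2]);print(p["mtx"][:2,2]+p["mtx"][0,0]*th*q[:2]/np.hypot(q[0],q[1]))
```

```text
[0.5823 0.1281 0.2441] [ 0.2169  0.4347 -0.6462  1.6764  0.2849  1.1263  0.0206]
[[-0.5045  0.8634  0.0001]
 [ 0.8634  0.5045 -0.0001]
 [-0.0002  0.0001 -1.    ]]
[256.0422 196.3602]
```

View pics/w4.png

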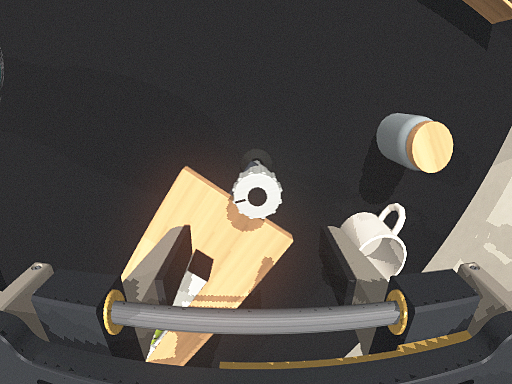

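The knob's top is centred at about (258,195), against the predicted (256,196), so the aim is good. Descending.

Emit:
step_arm --targets '[{"rotation": [0,0,-7],"delta_pos": [0,0.001,0.025],"fingers": 90},{"rotation": [0,0,-7],"delta_pos": [0,0,0.03],"fingers": 90},{"rotation": [0,0,0],"delta_pos": [0,0,0.03],"fingers": 90},{"rotation": [0,0,0],"delta_pos": [0,0,0.02],"fingers": 90},{"rotation": [0,0,0],"delta_pos": [0,0,0.008],"fingers": 90},{"rotation": [0,0,0],"delta_pos": [0,0,0],"fingers": 90},{"rotation": [0,0,0],"delta_pos": [0,0,0],"fingers": 90}]'

```text
t: 13.63
ee_pos: [0.5835, 0.1291, 0.1317]
tool_rot: [0.387, 0.922, 0.0, 0.0]
contact_force: [1.0, 0.1, -0.1]
opening: 0.0827
grasp_force: 0.0
```

Emit:
step_arm --targets '[{"rotation": [0,0,0],"delta_pos": [0,0,0],"fingers": 20},{"rotation": [0,0,0],"delta_pos": [0,0,0],"fingers": 20},{"rotation": [0,0,0],"delta_pos": [0,0,0],"fingers": 20},{"rotation": [0,0,0],"delta_pos": [0,0,0],"fingers": 20},{"rotation": [0,0,0],"delta_pos": [0,0,0],"fingers": 20},{"rotation": [0,0,0],"delta_pos": [0,0,0],"fingers": 20},{"rotation": [0,0,0],"delta_pos": [0,0,0],"fingers": 20}]'

```text
t: 14.22
ee_pos: [0.5837, 0.1291, 0.1314]
tool_rot: [0.387, 0.922, 0.001, 0.001]
contact_force: [1.2, 1.1, -0.6]
opening: 0.0436
grasp_force: 30.0
```

Emit:
step_arm --targets '[{"rotation": [0,0,6],"delta_pos": [0,0,0],"fingers": 20},{"rotation": [0,0,6],"delta_pos": [0,0,0],"fingers": 20},{"rotation": [0,0,6],"delta_pos": [0,0,0],"fingers": 20},{"rotation": [0,0,6],"delta_pos": [0,0,-0.0003],"fingers": 20},{"rotation": [0,0,6],"delta_pos": [0,0,0],"fingers": 20},{"rotation": [0,0,6],"delta_pos": [0,0,0],"fingers": 20},{"rotation": [0,0,6],"delta_pos": [0,0,0],"fingers": 20},{"rotation": [0,0,6],"delta_pos": [0,0,-0.0003],"fingers": 20},{"rotation": [0,0,6],"delta_pos": [0,0,0],"fingers": 20},{"rotation": [0,0,6],"delta_pos": [0,0,0],"fingers": 20}]'

```text
t: 15.05
ee_pos: [0.5833, 0.1287, 0.132]
tool_rot: [0.798, 0.603, 0.0, 0.0]
contact_force: [-0.1, -0.1, 2.0]
opening: 0.043
grasp_force: 30.0
```

Run:
```python
from h import *
s=bot.get_state();M=R.from_quat(s["tool_rot"]).as_matrix();print(s["joints"],s["ft_torque"],np.degrees(np.arctan2(M[1,0],M[0,0])),s["ee_pos"],s["contact_force"])
```

```text
[ 0.0288  0.5142 -0.3971  1.7843  0.2475  0.8915 -0.7546] [-0.1548 -0.2823  0.1011] 74.19056533827933 [0.5833 0.1287 0.132 ] [-0.0907 -0.1367  1.9762]
```

Emit:
step_arm --targets '[{"rotation": [0,0,6],"delta_pos": [0,0,0],"fingers": 20},{"rotation": [0,0,6],"delta_pos": [0,0,-0.0005],"fingers": 20},{"rotation": [0,0,6],"delta_pos": [0,0,0],"fingers": 20},{"rotation": [0,0,6],"delta_pos": [0,0,0],"fingers": 20},{"rotation": [0,0,6],"delta_pos": [0,0,-0.0003],"fingers": 20},{"rotation": [0,0,6],"delta_pos": [0,0,0],"fingers": 20},{"rotation": [0,0,6],"delta_pos": [0,0,0],"fingers": 20},{"rotation": [0,0,6],"delta_pos": [0,0,-0.0003],"fingers": 20},{"rotation": [0,0,6],"delta_pos": [0,0,0],"fingers": 20},{"rotation": [0,0,6],"delta_pos": [0,0,0],"fingers": 20}]'

```text
t: 15.88
ee_pos: [0.583, 0.1287, 0.1327]
tool_rot: [0.992, 0.124, -0.0, 0.0]
contact_force: [0.3, 0.7, -0.8]
opening: 0.0433
grasp_force: 30.0
```

Emit:
step_arm --targets '[{"rotation": [0,0,6],"delta_pos": [0,0,-0.0003],"fingers": 20},{"rotation": [0,0,6],"delta_pos": [0,0,0],"fingers": 20},{"rotation": [0,0,6],"delta_pos": [0,0,0],"fingers": 20},{"rotation": [0,0,6],"delta_pos": [0,0,0],"fingers": 20},{"rotation": [0,0,6],"delta_pos": [0,0,0],"fingers": 20},{"rotation": [0,0,0],"delta_pos": [0,0,0],"fingers": 20},{"rotation": [0,0,0],"delta_pos": [0,0,0],"fingers": 20},{"rotation": [0,0,0],"delta_pos": [0,0,0],"fingers": 20},{"rotation": [0,0,0],"delta_pos": [0,0,0],"fingers": 20},{"rotation": [0,0,0],"delta_pos": [0,0,0],"fingers": 20}]'

```text
t: 16.72
ee_pos: [0.583, 0.1288, 0.133]
tool_rot: [0.991, -0.135, -0.0, -0.0]
contact_force: [-0.0, 0.5, -0.3]
opening: 0.0436
grasp_force: 30.0
```

Emit:
step_arm --targets '[{"rotation": [0,0,0],"delta_pos": [0,0,0],"fingers": 20},{"rotation": [0,0,0],"delta_pos": [0,0,0],"fingers": 20},{"rotation": [0,0,0],"delta_pos": [0,0,0],"fingers": 20},{"rotation": [0,0,0],"delta_pos": [0,0,0],"fingers": 20},{"rotation": [0,0,0],"delta_pos": [0,0,0],"fingers": 20}]'

```text
t: 17.13
ee_pos: [0.583, 0.1288, 0.1331]
tool_rot: [0.991, -0.135, -0.0, -0.0]
contact_force: [0.2, 1.4, 0.7]
opening: 0.0431
grasp_force: 30.0
```

Run:
```python
from h import *
p=bot.camera_params("wrist");im=bot.grab_frame("wrist");s=bot.get_state();M=R.from_quat(s["tool_rot"]).as_matrix();print(s["joints"],np.degrees(np.arctan2(M[1,0],M[0,0])),s["contact_force"])
np.savez("w5.npz",**p);cv2.imwrite("pics/w5f.png",im[:,:,::-1])
cv2.imwrite("pics/w5.png",cv2.resize(im[100:384,:,::-1],None,fx=1.55,fy=1.55,interpolation=cv2.INTER_CUBIC))
```

```text
[-0.2431  0.4736 -0.0393  1.803   0.0234  0.8656 -2.1352] -15.536816569247357 [0.168  0.1673 0.6947]
```

View pics/w5.png

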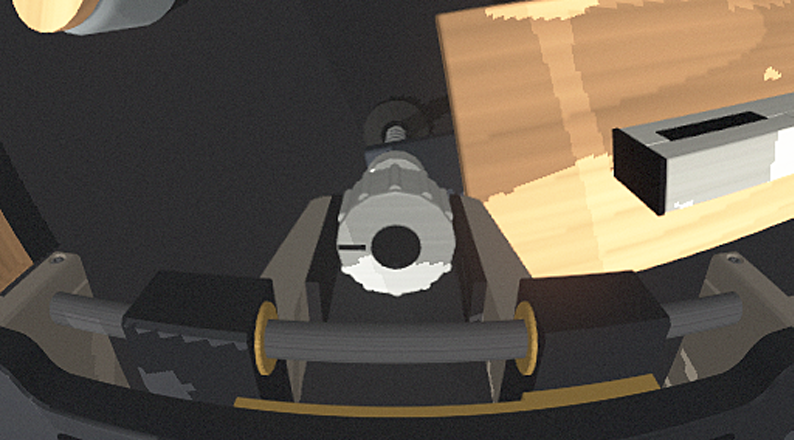

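The knob's index mark hasn't moved relative to the fingers, so there was no slip. The vial is out of view from here. I'll finish the turn, release, and look from over the level.

Emit:
step_arm --targets '[{"rotation": [0,0,4],"delta_pos": [0,0,0],"fingers": 20},{"rotation": [0,0,4],"delta_pos": [0,0,0],"fingers": 20},{"rotation": [0,0,0],"delta_pos": [0,0,0],"fingers": 20},{"rotation": [0,0,0],"delta_pos": [0,0,0],"fingers": 20},{"rotation": [0,0,0],"delta_pos": [0,0,0],"fingers": 90},{"rotation": [0,0,0],"delta_pos": [0,0,0],"fingers": 90},{"rotation": [0,0,0],"delta_pos": [0,0,0],"fingers": 90},{"rotation": [0,0,0],"delta_pos": [0,0,0],"fingers": 90},{"rotation": [0,0,0],"delta_pos": [0,0,-0.03],"fingers": 90},{"rotation": [0,0,0],"delta_pos": [0,0,-0.04],"fingers": 90}]'

```text
t: 18.02
ee_pos: [0.5805, 0.1278, 0.2002]
tool_rot: [0.979, -0.204, -0.004, 0.002]
contact_force: [0.6, 0.0, -0.1]
opening: 0.0811
grasp_force: 0.0
```

Emit:
step_arm --targets '[{"rotation": [0,0,-6],"delta_pos": [0,0,-0.04],"fingers": 90},{"rotation": [0,0,-6],"delta_pos": [0,0,0],"fingers": 90},{"rotation": [0,0,-7],"delta_pos": [0,0,0],"fingers": 90},{"rotation": [0,0,0],"delta_pos": [0,0.03,0],"fingers": 90},{"rotation": [0,0,0],"delta_pos": [0,0.04,0],"fingers": 90},{"rotation": [0,0,0],"delta_pos": [0,0.04,0],"fingers": 90},{"rotation": [0,0,0],"delta_pos": [0,0.04,0],"fingers": 90},{"rotation": [0,0,0],"delta_pos": [0,0.04,0],"fingers": 90},{"rotation": [0,0,0],"delta_pos": [0,0.03,0],"fingers": 90},{"rotation": [0,0,0],"delta_pos": [0,0,0],"fingers": 90}]'

```text
t: 18.85
ee_pos: [0.5644, -0.0994, 0.2432]
tool_rot: [0.999, -0.045, -0.0, 0.002]
contact_force: [0.2, -0.1, 0.4]
opening: 0.0827
grasp_force: 0.0
```

Emit:
step_arm --targets '[{"rotation": [0,0,0],"delta_pos": [0,0,0],"fingers": 90},{"rotation": [0,0,0],"delta_pos": [0,0,0],"fingers": 90},{"rotation": [0,0,0],"delta_pos": [0,0,0],"fingers": 90}]'

```text
t: 19.1
ee_pos: [0.5659, -0.0887, 0.243]
tool_rot: [0.999, -0.038, -0.0, -0.0]
contact_force: [1.2, 0.6, -0.0]
opening: 0.0824
grasp_force: 0.0
```

Run:
```python
from h import *
p=bot.camera_params("wrist");im=bot.grab_frame("wrist");s=bot.get_state();M=R.from_quat(s["tool_rot"]).as_matrix();print(s["ee_pos"],s["joints"],np.degrees(np.arctan2(M[1,0],M[0,0])),s["contact_force"],s["opening"])
np.savez("w6.npz",**p);cv2.imwrite("pics/w6f.png",im[:,:,::-1])
c=cv2.resize(im[140:240,195:325,::-1],None,fx=6,fy=6,interpolation=cv2.INTER_CUBIC)[:300]
f=cv2.resize(im[:,:,::-1],None,fx=.78,fy=.78)
c=cv2.resize(im[160:220,190:320,::-1],None,fx=6,fy=5,interpolation=cv2.INTER_CUBIC)
o=np.zeros((600,790,3),np.uint8);o[:300,:780]=c;o[300:600,:f.shape[1]]=f[:300];cv2.imwrite("pics/w6.png",o)
```

```text
[ 0.5659 -0.0886  0.243 ] [ 0.0772  0.3087  0.0248  1.7686 -0.0093  1.0645 -1.5417] -4.369497630007023 [ 0.0045  1.744  -0.3342] 0.08264284681049192
```

View pics/w6.png

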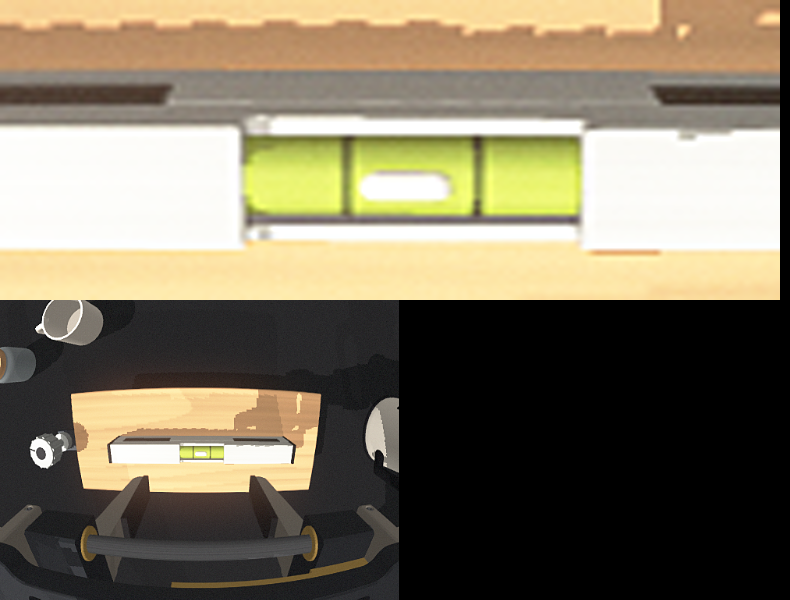

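The marks are at crop columns 348 and 477 and the bubble is centred at 405, about 1.2 mm towards the knob, so it stands between the marks with the level free. Next I'll press the bar's solid top with the open fingertips straddling the vial.

Run:
```python
from h import *
p=dict(np.load("w6.npz"));s=bot.get_state();M=R.from_quat(s["tool_rot"]).as_matrix()
for uv in((190+412.5/6,160+186/5),(108/.78,(463-300)/.78-8),(294/.78,(463-300)/.78-8)):
    P=w("wrist",uv,.154,p);print(P,M.T@(P-s["ee_pos"]))
```

```text
[ 0.5648 -0.0926  0.154 ] [-0.0008  0.0041  0.089 ]
[0.5697 0.0238 0.154 ] [-0.0048 -0.1124  0.0891]
[ 0.5518 -0.2073  0.154 ] [-0.005   0.1195  0.0889]
```

Emit:
step_arm --targets '[{"rotation": [0,0,0],"delta_pos": [-0.001,0.004,0.025],"fingers": 90},{"rotation": [0,0,0],"delta_pos": [0,0,0.03],"fingers": 90},{"rotation": [0,0,0],"delta_pos": [0,0,0.02],"fingers": 90},{"rotation": [0,0,0],"delta_pos": [0,0,0.007],"fingers": 90},{"rotation": [0,0,0],"delta_pos": [0,0,0.002],"fingers": 90},{"rotation": [0,0,0],"delta_pos": [0,0,0],"fingers": 90},{"rotation": [0,0,0],"delta_pos": [0,0,0],"fingers": 90},{"rotation": [0,0,0],"delta_pos": [0,0,0],"fingers": 90},{"rotation": [0,0,0],"delta_pos": [0,0,0],"fingers": 90}]'

```text
t: 19.9
ee_pos: [0.5651, -0.0945, 0.1603]
tool_rot: [0.999, -0.04, 0.001, 0.0]
contact_force: [0.5, 0.6, 0.8]
opening: 0.0824
grasp_force: 0.0
```

Emit:
step_arm --targets '[{"rotation": [0,0,0],"delta_pos": [0,0,0.001],"fingers": 90},{"rotation": [0,0,0],"delta_pos": [0,0,0.001],"fingers": 90},{"rotation": [0,0,0],"delta_pos": [0,0,0],"fingers": 90},{"rotation": [0,0,0],"delta_pos": [0,0,0],"fingers": 90}]'

```text
t: 20.23
ee_pos: [0.5643, -0.0946, 0.1571]
tool_rot: [0.999, -0.04, -0.0, 0.0]
contact_force: [1.2, -0.0, -0.6]
opening: 0.083
grasp_force: 0.0
```

Emit:
step_arm --targets '[{"rotation": [0,0,0],"delta_pos": [0,0,0.001],"fingers": 90},{"rotation": [0,0,0],"delta_pos": [0,0,0],"fingers": 90},{"rotation": [0,0,0],"delta_pos": [0,0,0],"fingers": 90}]'

```text
t: 20.48
ee_pos: [0.5643, -0.0945, 0.156]
tool_rot: [0.999, -0.04, -0.0, 0.0]
contact_force: [0.2, 0.2, -0.1]
opening: 0.0827
grasp_force: 0.0
```

Emit:
step_arm --targets '[{"rotation": [0,0,0],"delta_pos": [0,0,0.001],"fingers": 90},{"rotation": [0,0,0],"delta_pos": [0,0,0],"fingers": 90},{"rotation": [0,0,0],"delta_pos": [0,0,0],"fingers": 90}]'

```text
t: 20.73
ee_pos: [0.5645, -0.0945, 0.1555]
tool_rot: [0.999, -0.04, 0.0, -0.0]
contact_force: [-1.8, 0.4, 3.9]
opening: 0.0826
grasp_force: 2.2
```

Emit:
step_arm --targets '[{"rotation": [0,0,0],"delta_pos": [0,0,0.0005],"fingers": 90},{"rotation": [0,0,0],"delta_pos": [0,0,0],"fingers": 90},{"rotation": [0,0,0],"delta_pos": [0,0,0],"fingers": 90},{"rotation": [0,0,0],"delta_pos": [0,0,0],"fingers": 90}]'

```text
t: 21.07
ee_pos: [0.5645, -0.0946, 0.1555]
tool_rot: [0.999, -0.04, 0.0, -0.0]
contact_force: [-2.8, -0.0, 7.7]
opening: 0.0825
grasp_force: 3.9
```

Emit:
step_arm --targets '[{"rotation": [0,0,0],"delta_pos": [-0.0003,0,0.0006],"fingers": 90},{"rotation": [0,0,0],"delta_pos": [0,0,0],"fingers": 90},{"rotation": [0,0,0],"delta_pos": [0,0,0],"fingers": 90},{"rotation": [0,0,0],"delta_pos": [0,0,0],"fingers": 90},{"rotation": [0,0,0],"delta_pos": [0,0,0],"fingers": 90},{"rotation": [0,0,0],"delta_pos": [0,0,0],"fingers": 90},{"rotation": [0,0,0],"delta_pos": [0,0,0],"fingers": 90},{"rotation": [0,0,0],"delta_pos": [0,0,0],"fingers": 90},{"rotation": [0,0,0],"delta_pos": [0,0,0],"fingers": 90},{"rotation": [0,0,0],"delta_pos": [0,0,0],"fingers": 90}]'

```text
t: 21.9
ee_pos: [0.5645, -0.0946, 0.1555]
tool_rot: [0.999, -0.04, 0.001, 0.0]
contact_force: [-3.1, 0.4, 11.5]
opening: 0.0829
grasp_force: 5.4
```

Emit:
step_arm --targets '[{"rotation": [0,0,0],"delta_pos": [0,0,0],"fingers": 90},{"rotation": [0,0,0],"delta_pos": [0,0,0],"fingers": 90},{"rotation": [0,0,0],"delta_pos": [0,0,0],"fingers": 90},{"rotation": [0,0,0],"delta_pos": [0,0,0],"fingers": 90},{"rotation": [0,0,0],"delta_pos": [0,0,0],"fingers": 90},{"rotation": [0,0,0],"delta_pos": [0,0,0],"fingers": 90}]'

```text
t: 22.4
ee_pos: [0.5645, -0.0946, 0.1555]
tool_rot: [0.999, -0.04, 0.001, 0.0]
contact_force: [-3.2, 0.5, 11.1]
opening: 0.0829
grasp_force: 5.4
```

Run:
```python
from h import *
im=bot.grab_frame("wrist");s=bot.get_state();print(s["ee_pos"],s["contact_force"],s["ft_torque"])
cv2.imwrite("pics/w7.png",cv2.resize(im[100:384,100:420,::-1],None,fx=2.1,fy=2.1,interpolation=cv2.INTER_CUBIC))
```

```text
[ 0.5645 -0.0946  0.1555] [-3.358   0.738  10.7901] [0.3437 0.7258 0.0848]
```

View pics/w7.png

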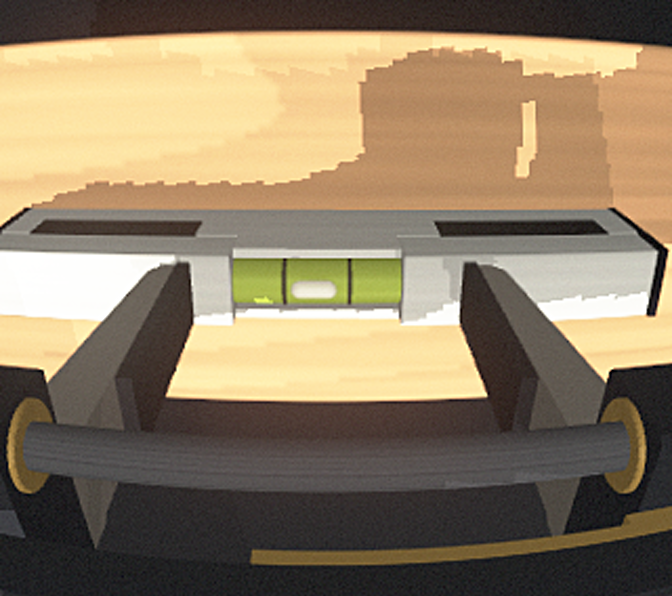

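While pressing at 11 N, the marks are at columns 285 and 350 and the bubble is centred at 314, about 1.1 mm off centre. Both fingertips rest on the solid top, so I'm handing in.

```bash
python3 -c "
from cell import bot
print(bot.close_job())"
```

```text
the job is handed in; nothing more can be done
None
```

I handed the job in at about 22 s with the level free on the board, the foot turned about 158°, and the level pressed at about 11 N with the bubble about 1.1 mm off centre, between its marks; the mug, jar and kettle were not touched, and no verdict came back.

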